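# Pop the fuse hatch of the dryer's control box

### The job

Open the orange fuse hatch on the flash dryer's control box: press its ribbed pad in once with the fingertips as far as it goes, then back off so that the hatch pops up by itself. Keep clear of it and watch that it stands open for a second or two before you finish; do not push it shut again or force it. Leave the blue hatch alone, and do not move the pots, tools and tins standing around.

Things in the scene. Friction and masses are not known exactly. Their poses are not given: they have to be found in the camera images.
- orange_box: flash dryer control box with the orange hatch, fixed to the table: grey metal, 150 (x) x 200 (y) x 80 high (mm), pilot lamps and black dial on its front (-x) face. Origin at the centre of its underside, x away from the front, z up. A loose pot 40 high stands on its 80 high deck, about 66 from the centre towards +y. The hatch's hinge line runs along y at x +45, 87 high; its middle is at y -28
- orange_hatch (a joint): orange hatch angle (rad): 0 (to 0.02) shut, up to 1.15 open, -0.085 pressed to its stop. Plate 84 (x) x 90 (y) x 6 mm hinged at its far edge, shut top 10 above the deck. Push-push latch: press the near edge in (3 to 4 N; clicks at -0.06, 5 mm down at the pad; stop at 6.5 mm) and let go: a damped spring swings it up in about 2 s, pushing 1 to 2 N, and keeps it up. Pushed fully down again it latches
- orange_pad (a point): centre of the black ribbed pad, 22 x 50 mm, on top of the orange hatch, 14 from its near (free) edge and 70 from the hinge line, 91 above the table when shut: the place to press. Axes as the hatch: when shut, x is the box's x and z is up. It moves with the hatch
- orange_pin (a joint): sideways place (m) of the small steel latch pin under the orange hatch, out of sight while shut: 0 in the latch notch, up to +0.0075 on the first press, back to about -0.001 (never past -0.003) as the hatch rises; below -0.0045 only when the open hatch is pushed fully shut again
- blue_box: flash dryer control box with the blue hatch, fixed to the table: grey metal, 150 (x) x 200 (y) x 80 high (mm), pilot lamps and black dial on its front (-x) face. Origin at the centre of its underside, x away from the front, z up. A loose pot 40 high stands on its 80 high deck, about 66 from the centre towards +y. The hatch's hinge line runs along y at x +45, 87 high; its middle is at y -28
- blue_hatch (a joint): blue hatch angle (rad): 0 (to 0.02) shut, up to 1.15 open, -0.085 pressed to its stop. Plate 84 (x) x 90 (y) x 6 mm hinged at its far edge, shut top 10 above the deck. Push-push latch: press the near edge in (3 to 4 N; clicks at -0.06, 5 mm down at the pad; stop at 6.5 mm) and let go: a damped spring swings it up in about 2 s, pushing 1 to 2 N, and keeps it up. Pushed fully down again it latches
- blue_pad (a point): centre of the black ribbed pad, 22 x 50 mm, on top of the blue hatch, 14 from its near (free) edge and 70 from the hinge line, 91 above the table when shut: the place to press. Axes as the hatch: when shut, x is the box's x and z is up. It moves with the hatch
- pot_red: small white pot with red cap, 38 across, 40 high, loose on the deck of the orange-hatch box; origin at the centre of its underside
- pot_green: small white pot with green cap, 38 across, 40 high, loose on the deck of the blue-hatch box; origin at the centre of its underside
- tape: roll of brown tape lying flat, 60 across, 45 high; origin at the centre of its underside
- ink_tin: steel ink tin with red label, 90 across, 100 high; origin at the centre of its underside
- ink_jar: white ink jar with blue label and black cap, 80 across, 85 high; origin at the centre of its underside
- squeegee: squeegee lying down, wooden bar 260 x 28 x 30 mm along its x with a green blade on its +y side; origin under the bar's centre
- spatula: ink spatula lying along its x, 280 long, 66 wide and 20 high; origin on its underside

How it is judged:
By the outcome, as a careful person would: the job done as asked, in the order asked, and still so for the second after the job is handed in, with the robot touching nothing.
It also fails if it takes over 35 s, if anything falls off the work surface, if the arm or the gripper's body presses on something with over 40 N, if the wrist force passes 120 N, or if a joint passes its speed limit or range.

### The arm

A 7-joint arm with a two-finger parallel gripper is mounted at the origin on the work surface. World frame = base frame: x ahead of the robot, y to its left, z up, the work surface at z = 0. Lengths are in m, angles in rad, forces in N, time in s.
With the tool pointing down it reaches from about 0.425 to 0.925 m from the base axis. Payload 6.8 kg.
Tool frame: the origin (TCP) lies at the very end of the fingers, on their centre line; the grasp point (between the pads) lies 19 mm behind it; z points along the fingers, y is the line along which they close (so a half turn about z gives the same grasp; the last joint's range is limited). The gripper opens to 85 mm and grips with 20 to 120 N. Pads are 22 mm wide; open, the fingers measure 114 mm over their backs; the gripper's body (76 mm by 85 mm) begins 54 mm behind the grasp point. The pads swing forward as they close: fully open they stand 13 mm farther back than shut.
Start: joints at [-1.363, 0.477, 0.022, 1.555, -0.011, 1.109, -0.083], TCP at [0.21, 0.642, 0.231] pointing down, gripper open.
Joint ranges: [-2.96, 2.96], [-0.34, 2.1], [-1.41, 1.46], [0.24, 2.44], [-1.37, 4.51], [0.17, 1.92], [-2.96, 2.96]. Speed limits (rad/s): [2.39, 2.39, 3.14, 3.14, 3.14, 3.14, 3.14].

### API

Orientations are given as a rotation vector (axis times angle).
In Python, from bench import monitor, optics, r gives the robot as it stands.
- The arm moves only by the shell command python3 -m crank 'ROWS' [OPENING] [FORCE]. ROWS is JSON, a list of rows, each a list of 2 entries, a list of its own where there are three numbers: the shift along the tool's x, y, z in cm, then the turn, a rotation vector about the tool's x, y, z in rad. A call has 1 to 5 rows; each row shifts and turns the commanded pose from where the row before left it, along the tool's axes as they then stand; what a row does not reach is not made up. A row lasts 1/10 s, in which the tool goes at most 50 mm and 8.59 degrees, less where a joint would pass 70% of its speed; a pose out of reach is approached as far as the arm can. A call is refused whole if a number of a shift passes 5 or a number of a turn 0.15, either way. A call with a gripper value outside its range is refused whole. OPENING is the finger opening in cm, from 0 to 8.54, set as the call begins (- or left out, the last holds). The fingers move at their own pace and stop on an object; FORCE is the grip in N (left out, the last holds). Time passes only in rows, so rows that do not move let the fingers close. It gives the time, the measured TCP pose, the force, the opening and the grip force at its end, in the units of the state.
- monitor.get_obs(): the state, without advancing time (a new reading comes with each control period).
- optics.grab_frame(name): name is "scene" or "side" or "wrist"; returns (picture, depth): 400x640x3 uint8, red, green, blue; 400x640 float32, m along the optical axis (not along the pixel's ray), 0 where there is no reading.
- optics.camera_model(name): a dict with "vertical_fov" (degrees; the focal length in pixels is half the picture's height over the tangent of half this angle, whatever the lens; pixels are square), "cx", "cy" (the principal point, pixels), "R" (3x3) and "t" (3): a world point X has camera coordinates R X + t; the wrist camera has in their place "hand_eye" (4x4, takes a point from camera to tool coordinates, whose origin is the TCP and whose axes are the flange's). Camera axes: x right, y down, z forward; pixel columns grow to the right and rows downward; lengths in m; the calibration is good to about 2 mm. A picture is of the moment at which its call begins: read the wrist's pose just before it. camera_model takes no time and is no camera call.
- r.hand_in(): hands the job in; it is judged then, once.
The state is a dict: "clock": time; "joints": joint angles; "qvel": joint speeds; "tau": joint torques, N m; "tcp_pos": TCP position; "orientation": TCP orientation; "contact_force": force on the tool from outside, world axes, zero at the start; "moment": the same for the moment, N m; "grip_width": finger opening in m; "gripper_force": force on a finger pad.
Only numpy, scipy, OpenCV 4.12 (cv2) and the standard library are available. Lean on these libraries where they do the work, as an engineer would, in place of code of your own. Each camera call takes 0.05 s, during which the arm holds its last target. There are 200 camera calls.

## Working session

There is one attempt and no reset: what is moved stays moved. The work goes in short steps, Python scripts to look and compute and a shell command to move; the robot and the scene stay as the last step left them, time stands still between calls to the robot, and variables do not carry over. Pictures are saved under pics/ and viewed, at most 10 in all, crops included, and the job is handed in when it is done.

```bash
mkdir -p pics; ls
python3 - <<'E'
from bench import monitor, optics, r
import cv2,numpy as np
for n in("scene","side"):
    p,d=optics.grab_frame(n); cv2.imwrite(f"pics/{n}0.png",p[:,:,::-1]); np.save(f"{n}0.npy",d)
    print(optics.camera_model(n))
print(monitor.get_obs()); print(optics.camera_model("wrist"))
E
```

```text
pics
{'vertical_fov': 57.11395579222812, 'cx': 317.30452331400113, 'cy': 203.8227042367932, 'R': array([[-0.56440358,  0.82540837, -0.01223252],
       [ 0.63460394,  0.42436167, -0.64590634],
       [-0.52794549, -0.37231465, -0.76331865]]), 't': array([ 0.32233098, -0.33136994,  1.53101989])}
{'vertical_fov': 49.39437951420729, 'cx': 326.00200342736076, 'cy': 193.83626546527796, 'R': array([[ 0.83035102, -0.55723048,  0.00337168],
       [-0.26318933, -0.39750767, -0.87904438],
       [ 0.4911706 ,  0.72902801, -0.47672802]]), 't': array([-0.47922046,  0.24168969,  0.96759198])}
{'clock': 0.1, 'joints': array([-1.36310911,  0.4777343 ,  0.02233447,  1.5563162 , -0.01152908,
        1.10932139, -0.08311253]), 'qvel': array([ 1.63518846e-04, -4.03126651e-04, -9.40110391e-04, -3.87454608e-03,
        4.42220186e-05, -1.10128418e-03, -6.70467198e-04]), 'tau': array([ 4.53047542e-03, -5.97764432e+01,  1.61332011e+00, -2.81957263e+01,
        1.27371575e-02,  5.13498700e-03, -2.00890167e-05]), 'tcp_pos': array([0.20946496, 0.64112515, 0.23042684]), 'orientation': array([-4.93948678e-01, -3.10234520e+00,  2.58065039e-03]), 'contact_force': array([0.2048571 , 0.30535883, 0.22939305]), 'moment': array([-0.02249192,  0.01827824, -0.02986706]), 'gripper_force': 0.0, 'grip_width': 0.08561140151828889}
{'vertical_fov': 60.086616574563394, 'cx': 314.46352867295184, 'cy': 201.07574514543148, 'hand_eye': array([[ 1.59896935e-03, -9.51260581e-01, -3.08384097e-01,
         7.85636897e-02],
       [ 9.99998621e-01,  1.38257708e-03,  9.20203309e-04,
         6.04849813e-04],
       [-4.48988350e-04, -3.08385143e-01,  9.51261479e-01,
        -1.42248857e-01],
       [ 0.00000000e+00,  0.00000000e+00,  0.00000000e+00,
         1.00000000e+00]])}
```

View pics/scene0.png

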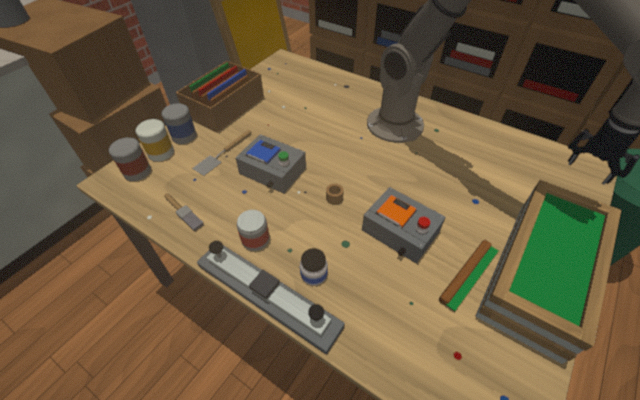

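View pics/side0.png

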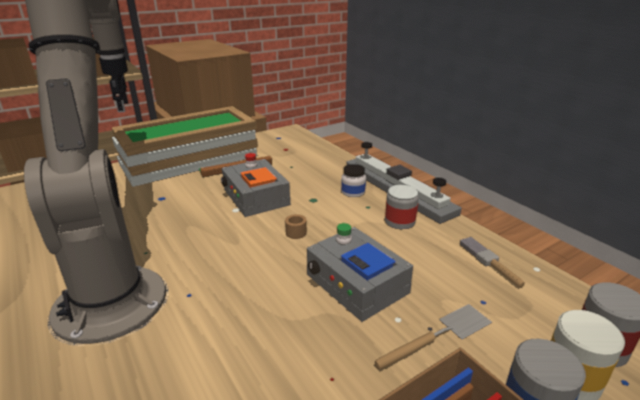

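The scene picture shows the orange hatch at about (397,211), with its black pad at about (403,202) and the red-capped pot at (424,223). Next I'll measure these with depth.

```bash
cat > h.py <<'E'
from bench import monitor, optics, r
import cv2,numpy as np
from scipy.spatial.transform import Rotation as Ro
def cam(n,o=None):
    m=optics.camera_model(n); f=200/np.tan(np.radians(m["vertical_fov"]/2))
    if n!="wrist": return f,m["cx"],m["cy"],m["R"].T,-m["R"].T@m["t"]
    T=np.eye(4);T[:3,:3]=Ro.from_rotvec(o["orientation"]).as_matrix();T[:3,3]=o["tcp_pos"]
    T=T@m["hand_eye"]; return f,m["cx"],m["cy"],T[:3,:3],T[:3,3]
def pts(c,d,u,v):
    f,cx,cy,R,t=c; z=d[v,u]; return (np.stack([(u-cx)/f*z,(v-cy)/f*z,z],-1))@R.T+t
def orange(p):
    h=cv2.cvtColor(p,cv2.COLOR_RGB2HSV); return (h[...,0]>5)&(h[...,0]<18)&(h[...,1]>215)&(h[...,2]>150)
E
python3 - <<'E'
from h import *
for n in("scene","side"):
    p=cv2.imread(f"pics/{n}0.png")[:,:,::-1].copy();d=np.load(f"{n}0.npy");c=cam(n)
    k,lab,st,ce=cv2.connectedComponentsWithStats(orange(p).astype(np.uint8))
    for i in range(1,k):
        if st[i,4]<60: continue
        v,u=np.where(lab==i);X=pts(c,d,u,v);print(n,ce[i],st[i],X.mean(0).round(4),X[:,2].min().round(3),X[:,2].max().round(3))
        top=X[(X[:,2]>.08)&(X[:,2]<.1)]
        if len(top)>50: print(cv2.minAreaRect((top[:,:2]*1000).astype(np.float32)))
    for q in ([(403,202),(424,222),(385,193),(442,224)] if n=="scene" else [(250,158)]):
        print(q,pts(c,d,np.array([q[0]]),np.array([q[1]])).round(4))
    x0,y0=(350,170) if n=="scene" else (210,140)
    cv2.imwrite(f"pics/{n}c.png",cv2.resize(p[y0:y0+100,x0:x0+110,::-1],None,fx=6,fy=6,interpolation=2)[:600])
E
```

```text
scene [396.29198966 211.3126615 ] [379 197  36  28 387] [0.494  0.2377 0.0937] 0.087 0.959
((485.7056884765625, 235.3791046142578), (85.7098388671875, 73.17279815673828), 84.25609588623047)
(403, 202) [[0.4492 0.2383 0.0936]]
(424, 222) [[0.5089 0.3276 0.122 ]]
(385, 193) [[0.4364 0.1712 0.0818]]
(442, 224) [[0.4285 0.3669 0.0532]]
(250, 158) [[0.4929 0.3073 0.1176]]
```

View pics/scenec.png

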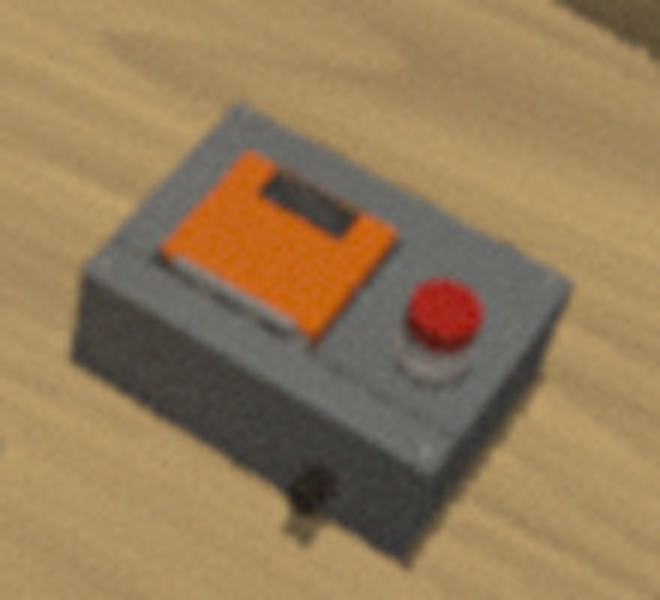

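The pad is at crop (311,200), scene pixel (402,203), so roughly world (0.453, 0.236). The measured height of 0.0936 agrees with 0.091. Box yaw is about -6°. I'll close the fingers and go above the pad.

```bash
python3 -m crank '[[[-3.57,-3.1,0],[0,0,0]],[[-3.57,-3.1,0],[0,0,0]],[[-3.57,-3.1,0],[0,0,0]],[[-3.57,-3.1,0],[0,0,0]],[[-3.57,-3.1,0],[0,0,0]]]' 0 20; python3 -m crank '[[[-3.57,-3.1,0],[0,0,0]],[[-3.57,-3.1,0],[0,0,0]],[[-3.57,-3.1,0],[0,0,0]],[[-3.57,-3.1,0],[0,0,0]],[[-3.57,-3.1,0],[0,0,0]]]'; python3 -m crank '[[[0,0,0],[0,0,-0.11]],[[0,0,0],[0,0,-0.1]],[[0,0,0],[0,0,0]],[[0,0,0],[0,0,0]]]'
python3 - <<'E'
from h import *
o=monitor.get_obs();p,d=optics.grab_frame("wrist");np.save("w1.npy",d)
cv2.imwrite("pics/w1.png",p[:,:,::-1]);c=cam("wrist",o)
print(o["tcp_pos"],o["orientation"],o["contact_force"],Ro.from_rotvec(o["orientation"]).as_matrix().round(3))
v,u=np.where(orange(p));X=pts(c,d,u,v);X=X[(X[:,2]>.08)&(X[:,2]<.1)]
print(X.mean(0),cv2.minAreaRect((X[:,:2]*1000).astype(np.float32)))
np.save("o1.npy",np.r_[o["tcp_pos"],o["orientation"]])
E
```

```text
clock: 0.6
tcp_pos: [0.3318, 0.4368, 0.231]
orientation: [-0.494, -3.102, 0.001]
contact_force: [1.5, -0.3, 0.1]
grip_width: 0.0119
gripper_force: 0.0
clock: 1.1
tcp_pos: [0.4532, 0.2342, 0.2312]
orientation: [-0.494, -3.102, -0.0]
contact_force: [1.0, -0.1, 0.7]
grip_width: 0.0001
gripper_force: 0.0
clock: 1.5
tcp_pos: [0.4524, 0.2361, 0.2311]
orientation: [-0.17, -3.137, 0.0]
contact_force: [0.9, 0.4, 0.1]
grip_width: -0.0003
gripper_force: 0.0
[0.45244906 0.23612971 0.23108044] [-1.69854088e-01 -3.13656574e+00  3.16178370e-04] [0.92294875 0.40812403 0.05737994] [[-0.994  0.108 -0.   ]
 [ 0.108  0.994 -0.   ]
 [ 0.    -0.    -1.   ]]
[0.48795804 0.23426238 0.09015486] ((484.5924987792969, 235.15740966796875), (89.029541015625, 81.55492401123047), 84.86811065673828)
```

View pics/w1.png

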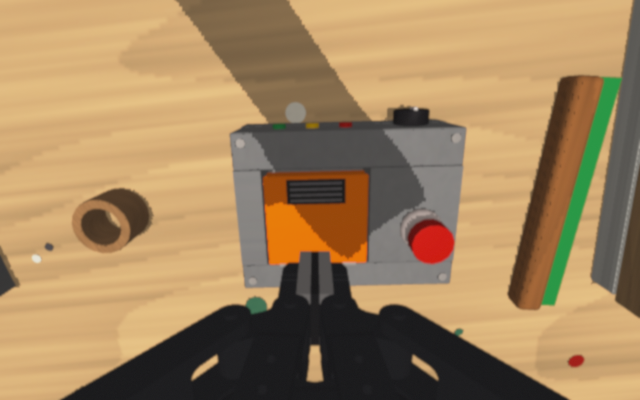

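The wrist view shows the hatch (265–368, 170–263), with its ribbed pad centred at (316,191) near the front edge. The red pot is at (430,240) and the fingertips are at (315,255).

Run:
```python
from h import *
a=np.load("o1.npy");o=dict(tcp_pos=a[:3],orientation=a[3:]);d=np.load("w1.npy");c=cam("wrist",o)
for q in [(316,191),(289,181),(344,181),(289,202),(344,202)]: print(pts(c,d,np.array([q[0]]),np.array([q[1]])).round(4))
P=np.array([.4567,.2377,.091]);print(Ro.from_rotvec(a[3:]).as_matrix().T@(P-a[:3])*100)
```

```text
[[0.4565 0.2377 0.0917]]
[[0.4455 0.216  0.0912]]
[[0.4504 0.2621 0.0913]]
[[0.4641 0.2136 0.0905]]
[[0.469  0.2606 0.0912]]
[-0.41153017  0.20515891 14.00782649]
```

Both estimates agree on the pad at (0.4566, 0.2377, 0.091). I'll descend to about 12 mm above it.

```bash
python3 -m crank '[[[-0.4,0.2,4],[0,0,0.02]],[[0,0,4],[0,0,0]],[[0,0,3],[0,0,0]],[[0,0,1.8],[0,0,0]],[[0,0,0],[0,0,0]]]'; python3 -m crank '[[[0,0,0.4],[0,0,0]],[[0,0,0.4],[0,0,0]],[[0,0,0.2],[0,0,0]],[[0,0,0],[0,0,0]]]'
```

```text
clock: 2.05
tcp_pos: [0.4549, 0.237, 0.1009]
orientation: [-0.198, -3.131, 0.005]
contact_force: [-0.1, 0.9, -0.3]
grip_width: -0.0001
gripper_force: 0.0
clock: 2.45
tcp_pos: [0.4571, 0.2379, 0.0937]
orientation: [0.197, 3.135, 0.001]
contact_force: [-0.5, -0.3, 0.6]
grip_width: -0.0001
gripper_force: 0.0
```

```bash
python3 -m crank '[[[0,0,0.2],[0,0,0]],[[0,0,0.2],[0,0,0]],[[0,0,0],[0,0,0]]]'; python3 -m crank '[[[0,0,0.2],[0,0,0]],[[0,0,0.1],[0,0,0]],[[0,0,0],[0,0,0]],[[0,0,0],[0,0,0]]]'
```

```text
clock: 2.75
tcp_pos: [0.4571, 0.2378, 0.0894]
orientation: [0.197, 3.135, 0.001]
contact_force: [0.3, -0.3, 2.8]
grip_width: 0.0
gripper_force: 1.3
clock: 3.15
tcp_pos: [0.457, 0.2378, 0.0864]
orientation: [0.198, 3.135, 0.0]
contact_force: [0.3, -0.5, 4.1]
grip_width: -0.0
gripper_force: 2.0
```

Contact is on the pad, about 4.6 mm down at 4 N. I'll continue to the stop.

```bash
python3 -m crank '[[[0,0,0.1],[0,0,0]],[[0,0,0.1],[0,0,0]],[[0,0,0],[0,0,0]],[[0,0,0],[0,0,0]]]'; python3 -m crank '[[[0,0,0.08],[0,0,0]],[[0,0,0],[0,0,0]],[[0,0,0],[0,0,0]]]'
```

```text
clock: 3.55
tcp_pos: [0.4571, 0.2379, 0.0847]
orientation: [0.198, 3.135, 0.001]
contact_force: [-2.3, -0.3, 7.4]
grip_width: 0.0001
gripper_force: 3.7
clock: 3.85
tcp_pos: [0.4572, 0.2379, 0.0845]
orientation: [0.198, 3.135, 0.001]
contact_force: [-4.5, -1.1, 14.4]
grip_width: -0.0001
gripper_force: 7.2
```

The force jumped to 14 N and the height stayed at 84.5 mm, so the hatch is at its stop. I'll back off straight up, then toward the robot, and watch.

```bash
python3 -m crank '[[[0,0,-2],[0,0,0]],[[0,0,-5],[0,0,0]],[[0,0,-5],[0,0,0]],[[0,0,-4],[0,0,0]],[[2,0,-2],[0,0,0]]]'; python3 -m crank '[[[0,0,0],[0,0,0]],[[0,0,0],[0,0,0]],[[0,0,0],[0,0,0]],[[0,0,0],[0,0,0]],[[0,0,0],[0,0,0]]]'; for i in 1 2 3 4; do python3 -m crank '[[[0,0,0],[0,0,0]],[[0,0,0],[0,0,0]],[[0,0,0],[0,0,0]],[[0,0,0],[0,0,0]],[[0,0,0],[0,0,0]]]' >/dev/null; done
python3 - <<'E'
from h import *
o=monitor.get_obs();p,d=optics.grab_frame("wrist");c=cam("wrist",o)
s,_=optics.grab_frame("side")
cv2.imwrite("pics/w2.png",np.vstack([p[100:330,:,::-1],cv2.resize(s[130:250,180:380,::-1],(640,370))]))
v,u=np.where(orange(p)&(d>0));X=pts(c,d,u,v);print(o["clock"],o["tcp_pos"],o["contact_force"],X[:,2].min(),X[:,2].max(),len(X))
E
```

```text
clock: 4.35
tcp_pos: [0.4398, 0.2402, 0.2671]
orientation: [0.202, 3.13, 0.005]
contact_force: [-0.5, 0.4, -0.9]
grip_width: 0.0002
gripper_force: 0.0
clock: 4.85
tcp_pos: [0.437, 0.2397, 0.2624]
orientation: [-0.198, -3.134, 0.002]
contact_force: [-0.8, -0.4, 0.7]
grip_width: -0.0002
gripper_force: 0.0
6.85 [0.43705547 0.24018519 0.26349731] [-0.70947009 -0.63360848 -0.21712071] 0.09517407656435822 0.16505398776724997 1439
```

View pics/w2.png

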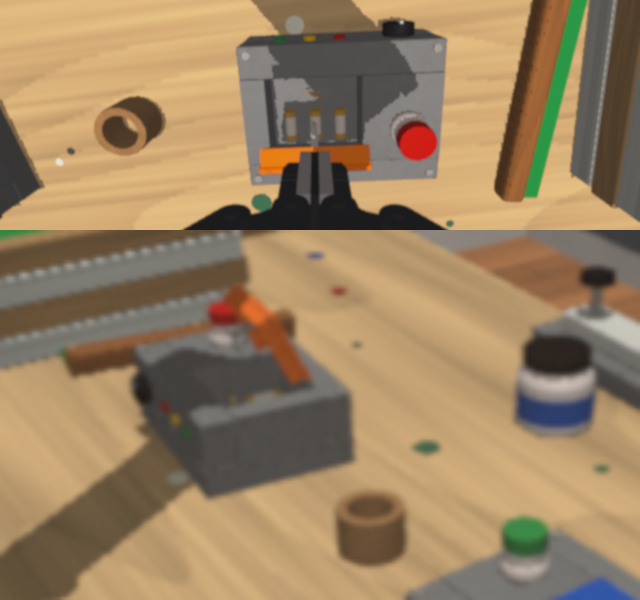

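The hatch stands open: wrist view (260–370, 145–170), top edge at z 0.165 with the fuses showing below it, and the side view confirms it. The pots haven't moved and the fingers are 10 cm above it. I'll watch another second and then hand in.

```bash
for i in 1 2 3; do python3 -m crank '[[[0,0,0],[0,0,0]],[[0,0,0],[0,0,0]],[[0,0,0],[0,0,0]],[[0,0,0],[0,0,0]],[[0,0,0],[0,0,0]]]' >/dev/null; done
python3 - <<'E'
from h import *
o=monitor.get_obs();p,d=optics.grab_frame("wrist");c=cam("wrist",o)
v,u=np.where(orange(p)&(d>0));X=pts(c,d,u,v);print(o["clock"],o["contact_force"],X[:,2].max(),len(X))
if X[:,2].max()>.155: print(r.hand_in())
E
```

```text
8.45 [-0.16007639  0.06512726  0.01283191] 0.16497308041543868 1436
the job is handed in; nothing more can be done
None
```

The orange hatch was pressed once to its stop, popped up by itself and was still open about 1.6 s after I first saw it up; the job was handed in at 8.5 s, with the blue hatch and the loose items left alone.

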